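Latch the gel caster's end gate shut

ROBOT

A 6-joint arm with a two-finger parallel gripper is mounted at the origin on the work surface. World frame = base frame: x ahead of the robot, y to its left, z up, the work surface at z = 0. Lengths are in m, angles in degrees, forces in N, time in s.
With the tool pointing down it reaches from about 0.4 to 0.825 m from the base axis. Payload 7 kg.
Tool frame: the origin (TCP) lies at the very end of the fingers, on their centre line; the grasp point (between the pads) lies behind it (r.grasp_offset is the z of the grasp point in the tool frame, in m); z points along the fingers, y is the direction in which the jaws open and shut (so a half turn about z gives the same grasp; the last joint's range is limited). The gripper opens to 88 mm and grips with 3 to 60 N. Pads are 19 mm wide; open, the fingers measure 130 mm over their backs; the gripper's body (78 mm by 193 mm) begins 47 mm behind the grasp point.
Start: joints at [86.694, 20.546, 0.682, 0, -70.136, -16.507], TCP at [0.229, 0.635, 0.227] pointing down, gripper open.
Joint ranges: [-176.03, 176.03], [-82.01, 121.73], [-58.28, 71.71], [-173.87, 95.51], [-174.79, -0.11], [-173.66, 173.66]. Speed limits (degrees/s): [136.94, 136.94, 172.46, 180, 180, 180].

INTERFACE

Orientations are given as [roll, pitch, yaw] about the fixed x, y, z axes, in that order (R = Rz(yaw) Ry(pitch) Rx(roll)).
In Python, from plant import r gives the robot as it stands. The module is installed in compiled form; this text tells all that it offers.
- The arm moves only by the tool servo_tool, never from a script. Its argument "targets" is a list of rows, each an object of numbers: "dx", "dy", "dz": the shift along the world's x, y, z in cm; "spin": the turn about the world's z in rad; "grip": the opening in per cent of the stroke, from 0 (shut) to 100 (fully open). A call has exactly 10 rows; each row is the pose to reach, as a shift and turn from the pose commanded when the call began; what a row does not reach only later rows make up. A row lasts 1/12 s, in which the tool goes at most 41.7 mm and 7.16 degrees, less where a joint would pass 70% of its speed; a pose out of reach is approached as far as the arm can. A call with a gripper value outside its range is refused whole. The fingers move at their own pace and stop on an object; "squeeze" is the grip in N (left out, the last holds). Time passes only in rows, so rows that repeat a pose let the fingers close, or fill a call up. It gives the time, the measured TCP pose, the force and the opening at its end, in the units of the state.
- r.get_state(): the state, without advancing time (a new reading comes with each control period).
- r.capture(name): name is "scene" or "top" or "wrist"; returns the picture (420x560x3 uint8, blue, green, red); there is no depth.
- r.get_calibration(name): a dict with "K" (3x3 intrinsics, pixels), "extrinsics" (4x4, takes a point from camera to world coordinates). Camera axes: x right, y down, z forward; pixel columns grow to the right and rows downward; lengths in m; the calibration is good to about 2 mm. The wrist camera is an equidistant fisheye: a pixel r from the principal point sees the ray r / f radians off the axis. A picture is of the moment at which its call begins: read the wrist's pose just before it. get_calibration takes no time and is no camera call; for the wrist camera it gives the pose at the moment of the call.
- r.close_job(): hands the job in, once; it reports no verdict.
Trained networks look in the newest picture that a camera, given by its name, has taken for a name from the list of things; names that differ only in an ending like _2 or _b are one class to them, and where a whole thing is asked for, a point or a joint stands for the part that bears it (a point fixed in the world has none). Each returns a list of dicts, best first, with "p" (0 to 1); they miss things now and then, are a little off and sometimes report something else, mostly with a low value. They report only what shows in the picture. A call takes as long as a camera call.
- r.cut_out(name, camera): "mask" (420x560 bool, what is visible of it) and "extent" ([left, top, right, bottom] in pixels, round what is visible of it).
The state is a dict: "time_s": time; "joints": joint angles; "qd": joint speeds; "joint_torque": joint torques, N m; "tcp_pos": TCP position; "eef_rot": TCP orientation; "contact_force": force on the tool from outside, world axes, zero at the start; "moment": the same for the moment, N m; "gripper_width": finger opening in m.
Only numpy, scipy, OpenCV 4.12 (cv2) and the standard library are available. Lean on these libraries where they do the work, as an engineer would, in place of code of your own. Each camera call takes 0.05 s, during which the arm holds its last target. There are 200 camera calls.

TASK

Clamp the gel caster's end gate shut with its draw latch: hook the wire bail's crossbar behind the keeper under its lip and draw it snug against the post with a light pull of 5 to 10 N, then swing the lever over past centre and press it firmly down on its rest with about 10 N, so that the gate stays drawn tight on its seal. Never force the latch (no more than 15 N on the keeper while hooking, 20 N on the lever), let go at the end, and leave the other things on the bench and on the caster where they are.

Things in the scene. Friction and masses are not known exactly. Their poses are not given: they have to be found in the camera images.
- caster: Gel caster fixed to the bench: grey base 245 x 130 mm, low clear tray (walls to 34 mm high), white bridge block with the steel draw latch on it. Origin on the bench; z up; x is the draw axis: gate and keeper at the -x end, the clamped lever points to +x. Bridge: x -20 to 120 mm, |y| to 56 mm, top at 55 mm height. From bridge to gate only the keeper tower rises above 34 mm.
- lever_hinge (a point): The lever's hinge axis (parallel to the caster's y), at caster-local (20, 0, 71.5) mm, between two ears (|y| 11.5 to 14.5 mm, x 11 to 29 mm) that rise to height 76 mm. It is 85 mm to +x of the keeper point, at the same height.
- lever (a joint): Lever angle, rad. 0: level, pointing to -x (over the keeper); pi/2: upright; pi: level to +x on its rubber rest (clamped; the rest gives 0.1 mm per N). Stays where left (friction 0.03 Nm). With the bail hooked it starts to pull at about 2.1, is hardest around 2.6 (up to about 7 N at the tip), passes centre at about 2.9 and then pulls itself to the stop.
- lever_tip (a point): End of the lever, a steel strip 22 mm wide, 4 mm thick, reaching 67 mm from the hinge; this point is 65 mm from it on the strip's middle line. Axes of the lever: the strip runs along local -x from the hinge; its local -z face is pushed to close it (facing the keeper side when upright, on top when clamped).
- bail (a joint): Angle of the wire bail relative to the lever, rad. Lever angle + bail angle = the bail's rise above level as it points to -x from its pivot (0: level, positive: crossbar raised). Stays where left (friction 0.018 Nm). Its pivot is on the lever, 18 mm from the hinge, in the direction (lever angle + 0.26 rad).
- bail_bar (a point): Middle of the bail's crossbar. The bail is a U of dark steel wire 5 mm thick: two legs at y +-19 mm (43 mm over the outsides) and the bar, 98.5 mm from the bail's pivot. Pinch it from above across the outsides of the legs next to the bar; it turns between the fingers. Leading the bar draws the lever along (about 2 N); the bar can be only 81 to 116 mm from the lever's hinge.
- keeper (a point): Where the bar's centre sits when hooked on the gate's keeper; axes of the caster. Tower 28 mm wide whose top is a flat ledge 2.5 mm below this point, from 35 mm to -x of it to the post. Post: 24 mm wide, its -x face 2.5 mm to +x of this point. Bring the bar down on the ledge, clear of the lip, then slide it +x under the lip to the post. Room for fingers beside the tower down to 40 mm height.
- lip_edge (a point): Middle of the edge of the lip that overhangs the hooked bar: 6.5 mm to -x of the keeper point and 8.5 mm above it. The lip is 24 mm wide, 5 mm thick, from the post to this edge; its underside is 6 mm above the keeper point. So the 5 mm bar passes it only with its centre over 9 mm to -x of the keeper point.
- gate (a joint): Gate travel along the caster's +x, m. 0: resting lightly on its rubber seal; drawn tight by the latch it reads about 0.003. Seal stiffness about 14 N per mm.
- comb: White gel comb lying on the bridge: bystander.
- vial: Small clear capped vial standing on the bridge: bystander.
- tip_box: Blue pipette tip box, 122 x 84 x 63 mm: bystander.
- tube_rack: Orange tube rack, 60 x 110 x 100 mm: bystander.
- buffer: Amber bottle, 70 mm wide, 160 mm high: bystander.
- beaker: Glass beaker, 72 mm wide, 90 mm high: bystander.
- timer: White bench timer, 60 x 70 x 20 mm: bystander.
- pipette: Grey pipette lying on the bench, 230 mm long: bystander.

How it is judged:
By the outcome, as a careful person would: the job done as asked, in the order asked, and still so for the second after the job is handed in, with the robot touching nothing.
It also fails if it takes over 64 s, if anything falls off the work surface, if the arm or the gripper's body presses on something with over 40 N, if the wrist force passes 120 N, or if a joint passes its speed limit or range.

## Working session

There is one attempt and no reset: what is moved stays moved. The work goes in short steps, Python scripts to look and compute and a tool call to move; the robot and the scene stay as the last step left them, time stands still between calls to the robot, and variables do not carry over. Pictures are saved under pics/ and viewed, about 8 in all and at most 12, crops included, and the job is handed in when it is done.

Besides the shell and the picture viewer there is one more tool, called after "Emit:" as name([rows], argument=value, ...), one row to a line, values as JSON. servo_tool: Moves the arm, as the interface text tells. Its arguments: {"type":"object","properties":{"targets":{"type":"array"},"squeeze":{"type":"number"}},"required":["targets"]}

```bash
mkdir -p pics; python3 - <<'E'
from plant import r
import cv2,numpy as np
print(r.get_state(), r.grasp_offset)
a=r.capture("scene");b=r.capture("top")
cv2.imwrite("pics/a.png",a);cv2.imwrite("pics/b.png",b)
for n in("scene","top"):
    c=r.get_calibration(n);print(n,np.round(c["K"],1).tolist(),np.round(c["extrinsics"],4).tolist())
    for k in("caster","lever","bail","keeper"):
        for d in r.cut_out(k,n)[:2]: print(k,round(d["p"],2),d["extent"])
E
```

```text
{'time_s': 0.0, 'joints': array([ 8.66949170e+01,  2.05914489e+01,  6.35345468e-01, -2.13528451e-02,
       -7.01346705e+01, -1.65081614e+01]), 'qd': array([-0.06691996, -0.0106595 ,  0.02915816, -0.02257649,  0.03023272,
        0.0432661 ]), 'joint_torque': array([ 3.70825786e-03, -5.82717776e+01,  2.93049842e+01,  6.99722797e+00,
        6.87510154e-03, -1.50496826e-04]), 'tcp_pos': array([0.22863397, 0.6345976 , 0.22563058]), 'eef_rot': array([ 1.79907263e+02, -6.55059170e-03, -1.98205109e+01]), 'contact_force': array([0.22553419, 0.04815253, 0.16312101]), 'moment': array([ 0.01735941, -0.02060232,  0.02061957]), 'gripper_width': 0.0877340636153196} -0.0188
scene [[387.9, 0.0, 277.3], [0.0, 387.9, 210.5], [0.0, 0.0, 1.0]] [[-0.338, 0.4954, -0.8002, 1.2672], [0.941, 0.1908, -0.2794, 0.2842], [0.0142, -0.8474, -0.5307, 0.6009], [0.0, 0.0, 0.0, 1.0]]
caster 0.9 [176.1, 191.5, 271.2, 255.3]
lever 0.22 [176.1, 183.3, 205.0, 197.0]
bail 0.75 [204.5, 174.8, 225.6, 214.2]
bail 0.27 [437.3, 264.6, 483.1, 322.2]
keeper 0.86 [176.4, 212.7, 204.5, 246.0]
top [[424.0, 0.0, 283.0], [0.0, 424.0, 205.3], [0.0, 0.0, 1.0]] [[-0.0207, -0.9847, 0.1733, 0.2799], [-0.9994, 0.0159, -0.0292, 0.024], [0.026, -0.1738, -0.9844, 1.2124], [0.0, 0.0, 0.0, 1.0]]
caster 0.84 [272.7, 153.9, 361.7, 220.7]
lever 0.57 [311.1, 163.9, 340.4, 187.2]
lever 0.53 [101.6, 151.5, 136.9, 180.2]
bail 0.65 [330.3, 165.1, 339.2, 177.9]
bail 0.38 [274.6, 154.0, 363.5, 220.8]
keeper 0.81 [337.7, 157.6, 357.9, 195.7]
keeper 0.3 [309.3, 163.2, 340.1, 186.9]
```

```bash
python3 - <<'E'
import cv2,numpy as np
a=cv2.imread("pics/a.png");b=cv2.imread("pics/b.png")
A=cv2.resize(a[150:280,150:300],(600,520),interpolation=3)
cv2.imwrite("pics/top2.png",cv2.resize(b[140:235,255:380],(790,600),interpolation=3))
cv2.imwrite("pics/sc2.png",A)
E
```

```text
(no output)
```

View pics/a.png

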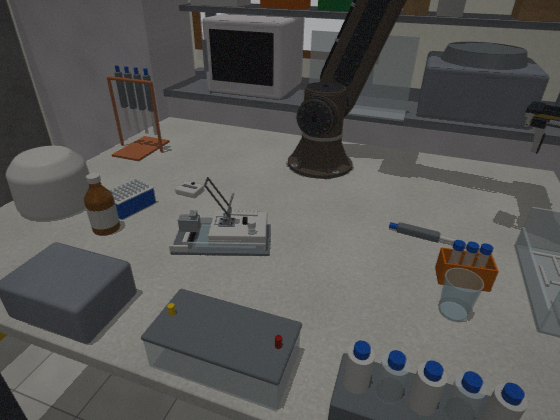

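View pics/top2.png

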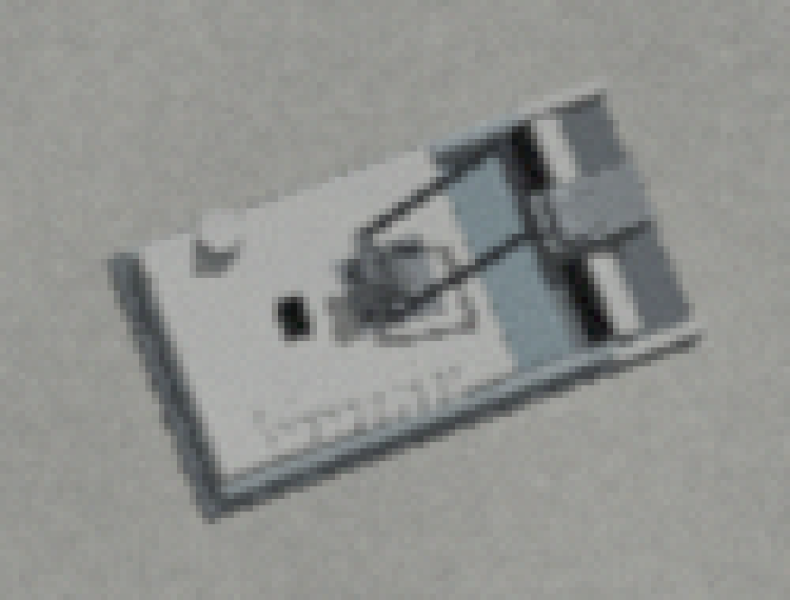

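View pics/sc2.png

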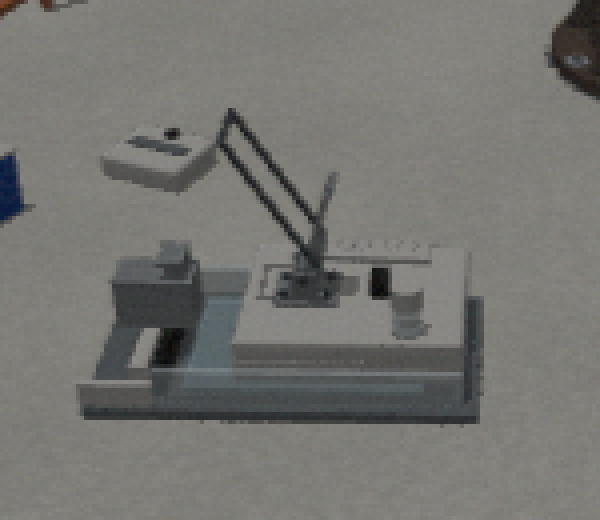

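The scene view shows the latch open: keeper to the left, lever near upright, bail raised toward -x (its bar at about crop (226,127)). In the top crop the bridge corners are at (435,150), (520,370), (145,250) and (220,478). I'll fit the pose from these.

```bash
cat > h.py <<'E'
from plant import r
import numpy as np,cv2
from scipy.optimize import least_squares
H=np.array([20,0,71.5])/1e3
def world(P,p): # p: x,y,yaw
    c,s=np.cos(p[2]),np.sin(p[2]);P=np.asarray(P,float)
    return np.stack([p[0]+c*P[...,0]-s*P[...,1],p[1]+s*P[...,0]+c*P[...,1],P[...,2]],-1)
def proj(cal,W,fish=False):
    E=np.linalg.inv(cal["extrinsics"]);C=W@E[:3,:3].T+E[:3,3];K=cal["K"]
    if fish:
        rr=np.hypot(C[...,0],C[...,1]);th=np.arctan2(rr,C[...,2])/np.maximum(rr,1e-9)
        C=np.stack([C[...,0]*th,C[...,1]*th,np.ones_like(rr)],-1)
    q=C@np.asarray(K).T
    return q[...,:2]/q[...,2:]
def d(a): return np.array([-np.cos(a),0,np.sin(a)]) # pointing dir at rise a from -x
def pivot(L): return H+.018*d(L+.26)
def bar(L,B,y=0.): return pivot(L)+.0985*d(L+B)+[0,y,0]
def tip(L,y=0.): return H+.065*d(L)+[0,y,0]
E
cat > fit.py <<'E'
from h import *
top=np.array([[435,150],[520,370],[145,250],[220,478]])/6.32+[255,140]
br=np.array([[-20,-56,55],[-20,56,55],[120,-56,55],[120,56,55]])/1e3
sc=np.array([[235,345],[262,243],[465,360],[470,250]])/4+150
ct,cs=r.get_calibration("top"),r.get_calibration("scene")
bt=np.array([[495,152],[537,234]])/6.32+[255,140]   # y -,+
bs=np.array([[220,145],[232,110]])/4+150
ts=np.array([335,175])/4+150
def f(p):
    W=world(br,p);e=[proj(ct,W)-top,proj(cs,W)-sc]
    Wb=world([bar(p[3],p[4],-.019),bar(p[3],p[4],.019)],p)
    e+=[proj(ct,Wb)-bt,proj(cs,Wb)-bs,(proj(cs,world(.067/.065*(tip(p[3])-H)+H,p))-ts)[None]]
    return np.concatenate(e).ravel()
s=least_squares(f,[.4,0,1.8,1.7,-.9],loss="soft_l1");p=s.x
print(np.round(p,4),np.round(s.fun.reshape(-1,2),1).tolist())
for n,P in(("keeper",[-.065,0,.0715]),("bar",bar(p[3],p[4])),("hinge",H),("tip",tip(p[3]))): print(n,np.round(P,4),np.round(world(P,p),4))
E
python3 fit.py
```

```text
[ 0.545  -0.1228  1.8997  1.888  -0.8912] [[-1.7, -1.1], [-0.8, 0.6], [-2.3, -0.8], [-0.4, 0.4], [-1.0, -2.3], [-0.7, -1.4], [-0.4, -4.8], [0.1, -2.0], [0.6, -0.9], [-0.7, -0.3], [-0.1, -1.5], [-0.4, -0.2], [0.3, 0.3]]
keeper [-0.065   0.      0.0715] [ 0.566  -0.1844  0.0715]
bar [-0.0237  0.      0.1693] [ 0.5526 -0.1452  0.1693]
hinge [0.02   0.     0.0715] [ 0.5385 -0.1039  0.0715]
tip [0.0403 0.     0.1333] [ 0.532  -0.0847  0.1333]
```

Emit:
servo_tool([
  {"dx":2,"dy":-2,"dz":2,"spin":-0.05},
  {"dx":5,"dy":-5,"dz":4,"spin":-0.1},
  {"dx":8,"dy":-8,"dz":6,"spin":-0.15},
  {"dx":11,"dy":-11,"dz":8,"spin":-0.2},
  {"dx":14,"dy":-14,"dz":8,"spin":-0.25},
  {"dx":17,"dy":-17.5,"dz":8,"spin":-0.3},
  {"dx":20,"dy":-21,"dz":8,"spin":-0.35},
  {"dx":22,"dy":-24,"dz":8,"spin":-0.4},
  {"dx":24,"dy":-27,"dz":8,"spin":-0.45},
  {"dx":26,"dy":-30,"dz":8,"spin":-0.5},
])

```text
validation failed for argument at $.ta...
```

Emit:
servo_tool([
  {"dx":2,"dy":-3.5,"spin":-0.05},
  {"dx":4,"dy":-7,"spin":-0.1},
  {"dx":6,"dy":-10.5,"spin":-0.15},
  {"dx":7.5,"dy":-14,"spin":-0.2},
  {"dx":8.5,"dy":-18,"spin":-0.25},
  {"dx":9,"dy":-22,"spin":-0.3},
  {"dx":9,"dy":-26,"spin":-0.35},
  {"dx":9,"dy":-30,"spin":-0.39},
  {"dx":9,"dy":-33,"spin":-0.397},
  {"dx":9,"dy":-36,"spin":-0.397},
])

```text
validation failed for argument at $.ta...
```

Emit:
servo_tool([
  {"dx":-0.2,"dy":-2},
  {"dx":-0.5,"dy":-4},
  {"dx":-1,"dy":-6},
  {"dx":-1.5,"dy":-8},
  {"dx":-2,"dy":-9.5},
  {"dx":-2.4,"dy":-11},
  {"dx":-2.6,"dy":-12},
  {"dx":-2.6,"dy":-12},
  {"dx":-2.6,"dy":-12},
  {"dx":-2.6,"dy":-12},
])

```text
validation failed for argument at $.ta...
```

```bash
python3 - <<'E'
from h import *
s=r.get_state();print(s["tcp_pos"],s["eef_rot"],s["joints"])
c=r.get_calibration("wrist");a=r.capture("wrist");cv2.imwrite("pics/w1.png",a)
print(c["K"],np.round(c["extrinsics"],4))
p=[ .545,-.1228,1.8997,1.888,-.8912]
print(np.round(proj(c,world([bar(p[3],p[4],-.019),bar(p[3],p[4],.019),tip(p[3]),H,[-.065,0,.0715]],p),True),1))
E
```

```text
[0.2287766  0.63499603 0.22651733] [ 1.79995061e+02 -5.77068389e-04 -1.98109628e+01] [ 8.66955797e+01  2.05480813e+01  6.79116248e-01 -9.03891665e-04
 -7.01359347e+01 -1.65062354e+01]
[[325.1922621    0.         279.93726739]
 [  0.         325.1922621  206.18502045]
 [  0.           0.           1.        ]] [[-0.3381 -0.9042 -0.2612  0.298 ]
 [-0.9411  0.3248  0.0938  0.6092]
 [-0.      0.2775 -0.9607  0.3843]
 [ 0.      0.      0.      1.    ]]
[[ 641.  -117.8]
 [ 652.7  -99.1]
 [ 626.6  -99.8]
 [ 607.2  -91.2]
 [ 618.2  -96.3]]
```

View pics/w1.png

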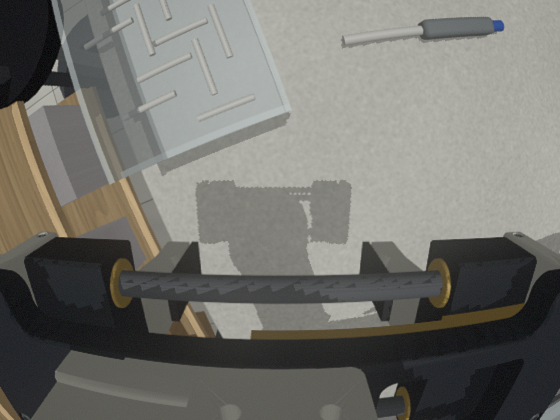

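The wrist picture shows only the open fingers over bare bench, because none of the moves ran. The rows probably need every field.

Emit:
servo_tool([
  {"dx":2,"dy":-2,"dz":2,"spin":-0.05,"grip":100},
  {"dx":5,"dy":-5,"dz":4,"spin":-0.1,"grip":100},
  {"dx":8,"dy":-8,"dz":6,"spin":-0.15,"grip":100},
  {"dx":11,"dy":-11,"dz":8,"spin":-0.2,"grip":100},
  {"dx":14,"dy":-14,"dz":8,"spin":-0.25,"grip":100},
  {"dx":17,"dy":-17.5,"dz":8,"spin":-0.3,"grip":100},
  {"dx":20,"dy":-21,"dz":8,"spin":-0.35,"grip":100},
  {"dx":22,"dy":-24,"dz":8,"spin":-0.4,"grip":100},
  {"dx":24,"dy":-27,"dz":8,"spin":-0.45,"grip":100},
  {"dx":26,"dy":-30,"dz":8,"spin":-0.5,"grip":100},
])

```text
time_s: 1.38
tcp_pos: [0.4857, 0.3391, 0.3068]
eef_rot: [-180.0, 0.0, -48.6]
contact_force: [0.9, 0.7, -0.2]
gripper_width: 0.0874
```

Emit:
servo_tool([
  {"dx":2,"dy":-3.5,"dz":0,"spin":-0.05,"grip":100},
  {"dx":4,"dy":-7,"dz":0,"spin":-0.1,"grip":100},
  {"dx":6,"dy":-10.5,"dz":0,"spin":-0.15,"grip":100},
  {"dx":7.5,"dy":-14,"dz":0,"spin":-0.2,"grip":100},
  {"dx":8.5,"dy":-18,"dz":0,"spin":-0.25,"grip":100},
  {"dx":9,"dy":-22,"dz":0,"spin":-0.3,"grip":100},
  {"dx":9,"dy":-26,"dz":0,"spin":-0.35,"grip":100},
  {"dx":9,"dy":-30,"dz":0,"spin":-0.39,"grip":100},
  {"dx":9,"dy":-33,"dz":0,"spin":-0.397,"grip":100},
  {"dx":9,"dy":-36,"dz":0,"spin":-0.397,"grip":100},
])

```text
time_s: 2.22
tcp_pos: [0.5745, -0.0211, 0.3069]
eef_rot: [-180.0, -0.0, -71.3]
contact_force: [0.5, -0.7, 0.1]
gripper_width: 0.0876
```

Emit:
servo_tool([
  {"dx":-0.2,"dy":-2,"dz":0,"spin":0,"grip":100},
  {"dx":-0.5,"dy":-4,"dz":0,"spin":0,"grip":100},
  {"dx":-1,"dy":-6,"dz":0,"spin":0,"grip":100},
  {"dx":-1.5,"dy":-8,"dz":0,"spin":0,"grip":100},
  {"dx":-2,"dy":-9.5,"dz":0,"spin":0,"grip":100},
  {"dx":-2.4,"dy":-11,"dz":0,"spin":0,"grip":100},
  {"dx":-2.6,"dy":-12,"dz":0,"spin":0,"grip":100},
  {"dx":-2.6,"dy":-12,"dz":0,"spin":0,"grip":100},
  {"dx":-2.6,"dy":-12,"dz":0,"spin":0,"grip":100},
  {"dx":-2.6,"dy":-12,"dz":0,"spin":0,"grip":100},
])

```text
time_s: 3.05
tcp_pos: [0.549, -0.1387, 0.3065]
eef_rot: [-180.0, 0.0, -71.2]
contact_force: [0.5, 0.5, 0.2]
gripper_width: 0.0876
```

```bash
python3 - <<'E'
from h import *
s=r.get_state();print(s["time_s"],s["tcp_pos"],s["eef_rot"],s["joints"])
c=r.get_calibration("wrist");a=r.capture("wrist");cv2.imwrite("pics/w2.png",a);np.savez("w2.npz",K=c["K"],extrinsics=c["extrinsics"])
p=[ .545,-.1228,1.8997,1.888,-.8912]
print(np.round(proj(c,world([bar(p[3],p[4],-.019),bar(p[3],p[4],.019),tip(p[3]),H,[-.065,0,.0715]],p),True),1))
cv2.imwrite("pics/w2b.png",cv2.resize(a,(800,600),interpolation=3))
E
```

```text
3.05 [ 0.54898571 -0.13869007  0.30654981] [-1.79991044e+02  6.36138930e-03 -7.12054339e+01] [ 5.61568767e+00  7.87286281e+00 -5.86696295e+00 -8.47867718e-03
 -7.62529044e+01  1.31808923e+01]
[[256.6 188. ]
 [297.4 188. ]
 [277.4 237.7]
 [277.6 204.5]
 [277.5 136.4]]
```

View pics/w2b.png

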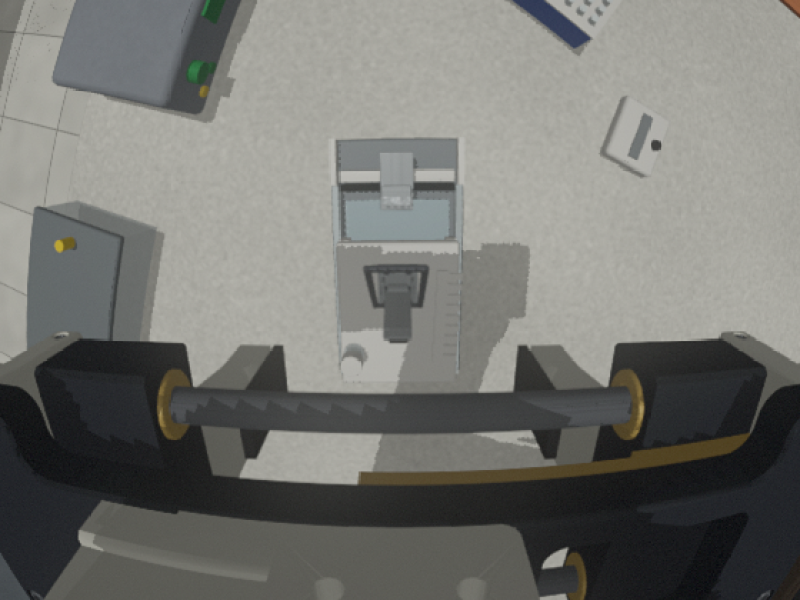

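The wrist view shows the caster well aligned with the gripper. The bar is at about (397,268), the lever strip end at (397,340) and the post and lip at (397,180), all in the 800-px image. I'll enlarge it for a better fit.

```bash
python3 - <<'E'
from h import *
a=cv2.imread("pics/w2.png")
c=a[90:190,225:330];d2=a[180:270,225:330]
A=cv2.resize(c,None,fx=3.8,fy=6,interpolation=2);B=cv2.resize(d2,None,fx=3.8,fy=6.,interpolation=2)
B=cv2.copyMakeBorder(B,0,60,0,0,cv2.BORDER_CONSTANT)
cv2.imwrite("pics/w3.png",np.hstack([A,B])*1)
E
```

```text
(no output)
```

View pics/w3.png

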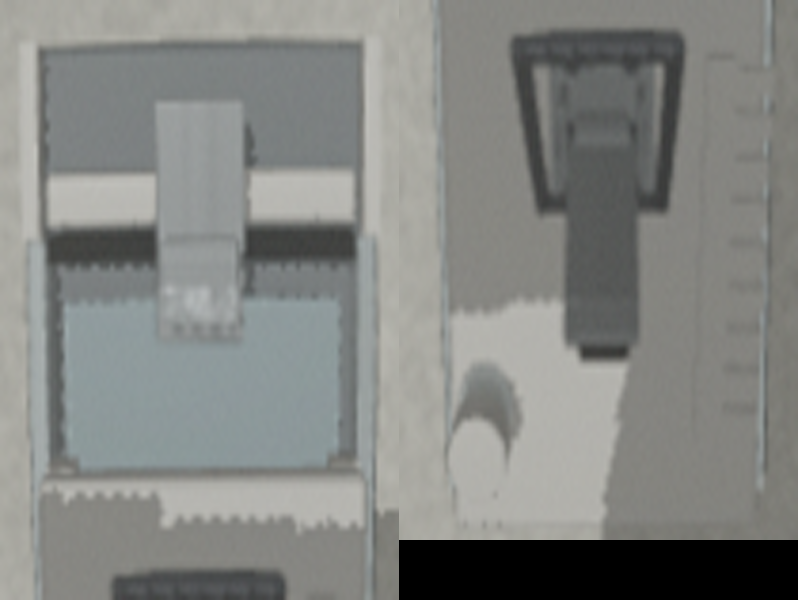

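The tower's top edge is at y≈101 and the lip edge at y≈237 in the left panel. The bar's outer ends are at x 112 to 285, y≈50 and the lever end at y≈345 in the right panel. Refit with these.

```bash
cat > fit2.py <<'E'
from h import *
c=dict(np.load("w2.npz"));cs=r.get_calibration("scene")
S=lambda u,v,o:[u/3.8+225,v/6+o]
obs=[S(156,101,90),S(243,101,90),S(163,237,90),S(239,237,90),S(42,475,90),S(365,475,90),S(54,525,180),S(358,525,180)]
P=np.array([[-100,-14,69],[-100,14,69],[-71.5,-12,82.5],[-71.5,12,82.5],[-20,-56,55],[-20,56,55],[120,-56,55],[120,56,55]])/1e3
ob=[S(112,50,180),S(285,50,180)];ot=[S(166,345,180),S(238,345,180)]
bs=np.array([[220,145],[232,110]])/4+150;ts=np.array([335,175])/4+150
def f(p):
    L,B=p[3],p[4]
    n=np.array([-np.sin(L),0,-np.cos(L)])
    t=H+.067*d(L)+.002*n
    e=[proj(c,world(P,p),True)-obs,proj(c,world([bar(L,B,-.0215),bar(L,B,.0215)],p),True)-ob,proj(c,world([t+[0,-.011,0],t+[0,.011,0]],p),True)-ot]
    q=world([bar(L,B,-.019),bar(L,B,.019)],p)
    e+=[.3*(proj(cs,q)-bs),.3*(proj(cs,world(H+.067*d(L),p))-ts)[None]]
    return np.concatenate(e).ravel()
s=least_squares(f,[.545,-.123,1.9,1.9,-.9],loss="soft_l1");p=s.x
if __name__=="__main__":
    print(np.round(p,4),np.round(s.fun.reshape(-1,2),1).tolist())
    for n,X in(("keeper",[-.065,0,.0715]),("bar",bar(p[3],p[4])),("hinge",H),("tip",tip(p[3]))): print(n,np.round(X,4),np.round(world(X,p),4), np.round(np.degrees(p[2]),2))
E
python3 fit2.py
```

```text
[ 0.545  -0.1251  1.9059  1.9276 -0.91  ] [[-0.1, -0.9], [0.3, -1.1], [-0.5, 0.3], [0.1, 0.2], [-1.6, 0.5], [0.8, -0.1], [0.0, 0.8], [-0.6, 0.3], [-0.0, 0.1], [0.7, -0.2], [-0.6, 0.1], [0.7, -0.0], [-0.0, -0.6], [-0.1, -0.2], [0.2, 0.1]]
keeper [-0.065   0.      0.0715] [ 0.5664 -0.1865  0.0715] 109.2
bar [-0.0213  0.      0.17  ] [ 0.5521 -0.1452  0.17  ] 109.2
hinge [0.02   0.     0.0715] [ 0.5385 -0.1062  0.0715] 109.2
tip [0.0427 0.     0.1324] [ 0.531  -0.0847  0.1324] 109.2
```

Emit:
servo_tool([
  {"dx":0.31,"dy":-0.65,"dz":-1.5,"spin":0.007,"grip":100},
  {"dx":0.31,"dy":-0.65,"dz":-4,"spin":0.007,"grip":100},
  {"dx":0.31,"dy":-0.65,"dz":-6.5,"spin":0.007,"grip":100},
  {"dx":0.31,"dy":-0.65,"dz":-9,"spin":0.007,"grip":100},
  {"dx":0.31,"dy":-0.65,"dz":-11.5,"spin":0.007,"grip":100},
  {"dx":0.31,"dy":-0.65,"dz":-13.5,"spin":0.007,"grip":100},
  {"dx":0.31,"dy":-0.65,"dz":-15,"spin":0.007,"grip":100},
  {"dx":0.31,"dy":-0.65,"dz":-15.5,"spin":0.007,"grip":100},
  {"dx":0.31,"dy":-0.65,"dz":-15.5,"spin":0.007,"grip":85},
  {"dx":0.31,"dy":-0.65,"dz":-15.5,"spin":0.007,"grip":70},
], squeeze=15)

```text
time_s: 3.93
tcp_pos: [0.5525, -0.1452, 0.1522]
eef_rot: [-180.0, -0.0, -70.8]
contact_force: [-0.0, 0.6, 0.4]
gripper_width: 0.0792
```

```bash
python3 - <<'E'
from h import *
s=r.get_state();print(s["time_s"],s["tcp_pos"],s["eef_rot"],s["contact_force"],s["gripper_width"])
c=r.get_calibration("wrist");a=r.capture("wrist");np.savez("w4.npz",K=c["K"],extrinsics=c["extrinsics"])
cv2.imwrite("pics/w4.png",a);cv2.imwrite("pics/w4b.png",cv2.resize(a[130:340,150:410],None,fx=2.8,fy=2.8,interpolation=3))
E
```

```text
3.9333 [ 0.55251207 -0.14524096  0.15216923] [-1.79982556e+02 -2.57710955e-02 -7.07567021e+01] [-0.01079964  0.55333805  0.36061704] 0.07916142779539188
```

View pics/w4b.png

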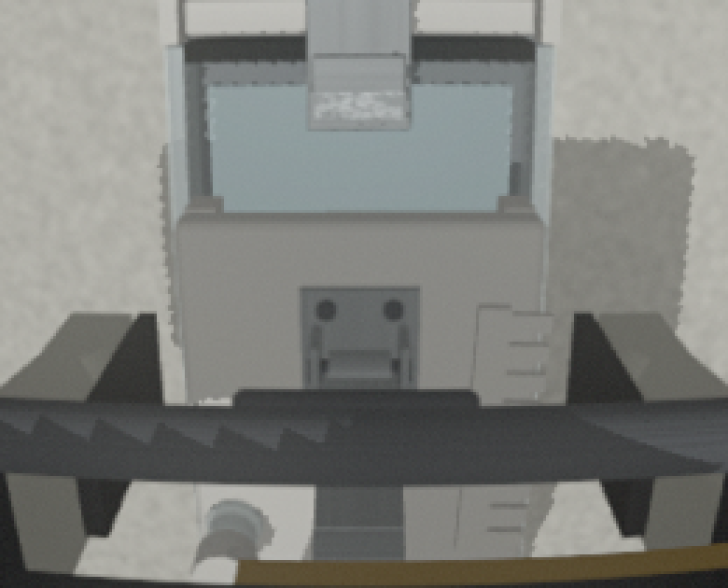

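The bar's upper edge shows at crop (356,392), centred between the fingers. The lip edge is at y≈55 and the bridge edge at y≈213. Compare these with the model.

```bash
cat > fit3.py <<'E'
from fit2 import *
import fit2
c4=dict(np.load("w4.npz"))
o4=np.array([[313,55],[405,55],[183,215],[546,215]])/2.8+[150,130]
P4=np.array([[-71.5,-12,82.5],[-71.5,12,82.5],[-20,-56,55],[-20,56,55]])/1e3
ob4=np.array([356,390])/2.8+[150,130]
def g(p):
    b=bar(p[3],p[4])
    return np.concatenate([f(p),(proj(c4,world(P4,p),True)-o4).ravel(),proj(c4,world(b+[-.0022,0,.0012],p),True)-ob4])
s=least_squares(g,p,loss="soft_l1");p=s.x
if __name__=="__main__":
    print(np.round(p,4),np.round(s.fun.reshape(-1,2),1).tolist())
    for n,X in(("keeper",[-.065,0,.0715]),("bar",bar(p[3],p[4])),("hinge",H),("tip",tip(p[3]))): print(n,np.round(X,4),np.round(world(X,p),4), np.round(np.degrees(p[2]),2))
E
python3 fit3.py
```

```text
[ 0.5454 -0.1255  1.9066  1.9377 -0.9252] [[-0.3, -1.3], [0.1, -1.5], [-0.7, -0.1], [-0.1, -0.3], [-1.8, 0.1], [0.7, -0.5], [-0.0, 0.5], [-0.7, 0.0], [-0.2, -0.7], [0.5, -1.1], [-0.7, 0.1], [0.6, 0.0], [-0.1, -0.5], [-0.2, -0.1], [0.2, 0.1], [-0.5, -0.1], [0.9, -0.1], [-4.3, 2.0], [1.1, 2.1], [0.6, 0.8]]
keeper [-0.065   0.      0.0715] [ 0.5668 -0.1868  0.0715] 109.24
bar [-0.0216  0.      0.1696] [ 0.5525 -0.1459  0.1696] 109.24
hinge [0.02   0.     0.0715] [ 0.5388 -0.1066  0.0715] 109.24
tip [0.0433 0.     0.1322] [ 0.5311 -0.0846  0.1322] 109.24
```

Emit:
servo_tool([
  {"dx":0,"dy":-0.07,"dz":-0.1,"spin":0,"grip":60},
  {"dx":0,"dy":-0.07,"dz":-0.1,"spin":0,"grip":50},
  {"dx":0,"dy":-0.07,"dz":-0.1,"spin":0,"grip":40},
  {"dx":0,"dy":-0.07,"dz":-0.1,"spin":0,"grip":40},
  {"dx":0,"dy":-0.07,"dz":-0.1,"spin":0,"grip":40},
  {"dx":0,"dy":-0.07,"dz":-0.1,"spin":0,"grip":40},
  {"dx":0,"dy":-0.07,"dz":-0.1,"spin":0,"grip":40},
  {"dx":0,"dy":-0.07,"dz":-0.1,"spin":0,"grip":40},
  {"dx":0,"dy":-0.07,"dz":-0.1,"spin":0,"grip":40},
  {"dx":0,"dy":-0.07,"dz":-0.1,"spin":0,"grip":40},
], squeeze=15)

```text
time_s: 4.82
tcp_pos: [0.5535, -0.146, 0.1512]
eef_rot: [-179.8, -0.1, -70.8]
contact_force: [4.6, 0.8, 0.3]
gripper_width: 0.0423
```

```bash
python3 - <<'E'
from fit3 import *
s=r.get_state();print(s["tcp_pos"],s["contact_force"],s["moment"])
b0=bar(p[3],p[4])
pts=[[-41.7,157.7],[-60.7,139.5],[-74.1,117],[-80.4,94.5],[-80,78],[-80,71.5],[-65,71.5]]
for x,z in pts:
    q=world([x/1e3,0,z/1e3],p)-world(b0,p);print(x,z,np.round(q*100,2))
E
```

```text
[ 0.55347105 -0.1459706   0.15121624] [4.62910076 0.7654666  0.27166518] [ 0.69284951 -1.77716285 -0.00382611]
-41.7 157.7 [ 0.66 -1.9  -1.19]
-60.7 139.5 [ 1.29 -3.69 -3.01]
-74.1 117 [ 1.73 -4.96 -5.26]
-80.4 94.5 [ 1.94 -5.55 -7.51]
-80 78 [ 1.92 -5.51 -9.16]
-80 71.5 [ 1.92 -5.51 -9.81]
-65 71.5 [ 1.43 -4.1  -9.81]
```

Emit:
servo_tool([
  {"dx":0.28,"dy":-0.4,"dz":-0.25,"spin":0,"grip":40},
  {"dx":0.5,"dy":-0.95,"dz":-0.55,"spin":0,"grip":40},
  {"dx":0.65,"dy":-1.4,"dz":-0.87,"spin":0,"grip":40},
  {"dx":0.8,"dy":-1.86,"dz":-1.19,"spin":0,"grip":40},
  {"dx":1.0,"dy":-2.45,"dz":-1.75,"spin":0,"grip":40},
  {"dx":1.2,"dy":-3.05,"dz":-2.35,"spin":0,"grip":40},
  {"dx":1.4,"dy":-3.65,"dz":-3.0,"spin":0,"grip":40},
  {"dx":1.57,"dy":-4.1,"dz":-3.75,"spin":0,"grip":40},
  {"dx":1.72,"dy":-4.55,"dz":-4.5,"spin":0,"grip":40},
  {"dx":1.85,"dy":-4.92,"dz":-5.26,"spin":0,"grip":40},
], squeeze=15)

```text
time_s: 5.65
tcp_pos: [0.5711, -0.1962, 0.0972]
eef_rot: [-180.0, -0.0, -70.8]
contact_force: [5.2, 3.2, 0.8]
gripper_width: 0.0426
```

Emit:
servo_tool([
  {"dx":0.1,"dy":-0.1,"dz":-0.35,"spin":0,"grip":40},
  {"dx":0.2,"dy":-0.2,"dz":-0.75,"spin":0,"grip":40},
  {"dx":0.25,"dy":-0.35,"dz":-1.2,"spin":0,"grip":40},
  {"dx":0.3,"dy":-0.45,"dz":-1.7,"spin":0,"grip":40},
  {"dx":0.33,"dy":-0.53,"dz":-2.2,"spin":0,"grip":40},
  {"dx":0.33,"dy":-0.53,"dz":-2.6,"spin":0,"grip":40},
  {"dx":0.33,"dy":-0.53,"dz":-3.0,"spin":0,"grip":40},
  {"dx":0.33,"dy":-0.53,"dz":-3.4,"spin":0,"grip":40},
  {"dx":0.33,"dy":-0.53,"dz":-3.7,"spin":0,"grip":40},
  {"dx":0.33,"dy":-0.53,"dz":-3.7,"spin":0,"grip":40},
], squeeze=15)

```text
time_s: 6.48
tcp_pos: [0.5734, -0.2006, 0.0602]
eef_rot: [180.0, 0.0, -70.8]
contact_force: [2.0, 0.8, 0.7]
gripper_width: 0.0422
```

```bash
cat > st.py <<'E'
from fit3 import *
R=np.array([[np.cos(p[2]),np.sin(p[2]),0],[-np.sin(p[2]),np.cos(p[2]),0],[0,0,1]])
s=r.get_state()
print("t",s["time_s"],"grasp local mm",np.round(R@(s["tcp_pos"]+[0,0,-r.grasp_offset]-[p[0],p[1],0])*1e3,1),"F local",np.round(R@s["contact_force"],1),"w",s["gripper_width"])
E
python3 st.py; python3 - <<'E'
from h import *
c=r.get_calibration("wrist");a=r.capture("wrist");np.savez("w5.npz",K=c["K"],extrinsics=c["extrinsics"])
cv2.imwrite("pics/w5.png",a);cv2.imwrite("pics/w5b.png",cv2.resize(a[150:350,150:410],None,fx=3,fy=3,interpolation=3))
E
```

```text
t 6.4833 grasp local mm [-80.2  -1.7  79. ] F local [ 0.1 -2.2  0.7] w 0.042207573803354576
```

View pics/w5b.png

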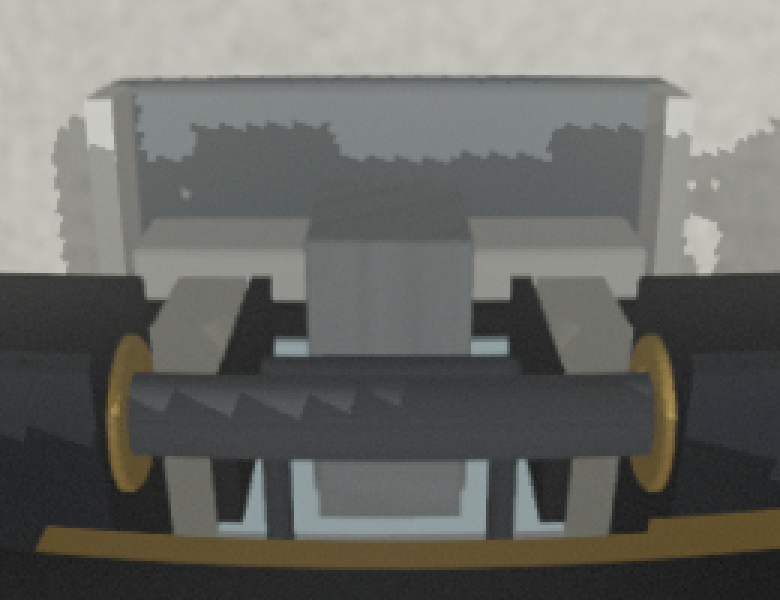

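The view shows the bar centred over the tower (bar x 262–518, tower 305–472), above the ledge and ahead of the lip. I'll lower it gently.

Emit:
servo_tool([
  {"dx":0.03,"dy":0,"dz":-0.15,"spin":0,"grip":40},
  {"dx":0.05,"dy":0.01,"dz":-0.3,"spin":0,"grip":40},
  {"dx":0.05,"dy":0.01,"dz":-0.4,"spin":0,"grip":40},
  {"dx":0.05,"dy":0.01,"dz":-0.5,"spin":0,"grip":40},
  {"dx":0.05,"dy":0.01,"dz":-0.55,"spin":0,"grip":40},
  {"dx":0.05,"dy":0.01,"dz":-0.6,"spin":0,"grip":40},
  {"dx":0.05,"dy":0.01,"dz":-0.63,"spin":0,"grip":40},
  {"dx":0.05,"dy":0.01,"dz":-0.66,"spin":0,"grip":40},
  {"dx":0.05,"dy":0.01,"dz":-0.68,"spin":0,"grip":40},
  {"dx":0.05,"dy":0.01,"dz":-0.7,"spin":0,"grip":40},
], squeeze=15)

```text
time_s: 7.37
tcp_pos: [0.5739, -0.2007, 0.0539]
eef_rot: [180.0, 0.0, -70.8]
contact_force: [-1.9, 1.5, 3.5]
gripper_width: 0.0418
```

```bash
python3 st.py; python3 - <<'E'
from fit3 import *
c=dict(np.load("w5.npz"))
for X in ([-.0802,-.002,.079],[-.0827,-.002,.080],[-.100,-.014,.069],[-.1,.014,.069]): print(np.round((proj(c,world(X,p),True)-[150,150])*3))
E
```

```text
t 7.3667 grasp local mm [-80.4  -2.2  72.7] F local [2.  1.3 3.5] w 0.04179136121304137
[380. 376.]
[380. 365.]
[306. 239.]
[478. 239.]
```

Emit:
servo_tool([
  {"dx":-0.03,"dy":0.09,"dz":0.03,"spin":0,"grip":40},
  {"dx":-0.07,"dy":0.2,"dz":0.03,"spin":0,"grip":40},
  {"dx":-0.11,"dy":0.32,"dz":0.03,"spin":0,"grip":40},
  {"dx":-0.15,"dy":0.44,"dz":0.03,"spin":0,"grip":40},
  {"dx":-0.19,"dy":0.56,"dz":0.03,"spin":0,"grip":40},
  {"dx":-0.24,"dy":0.68,"dz":0.03,"spin":0,"grip":40},
  {"dx":-0.28,"dy":0.8,"dz":0.03,"spin":0,"grip":40},
  {"dx":-0.32,"dy":0.92,"dz":0.03,"spin":0,"grip":40},
  {"dx":-0.36,"dy":1.04,"dz":0.03,"spin":0,"grip":40},
  {"dx":-0.4,"dy":1.15,"dz":0.03,"spin":0,"grip":40},
], squeeze=15)

```text
time_s: 8.2
tcp_pos: [0.57, -0.189, 0.0542]
eef_rot: [180.0, 0.0, -70.8]
contact_force: [-1.6, -4.7, -0.6]
gripper_width: 0.0416
```

```bash
python3 st.py
```

```text
t 8.2 grasp local mm [-68.1  -2.3  73. ] F local [-3.9  3.1 -0.6] w 0.04161680110311041
```

Emit:
servo_tool([
  {"dx":-0.03,"dy":0.03,"dz":0,"spin":0,"grip":40},
  {"dx":-0.05,"dy":0.06,"dz":0,"spin":0,"grip":40},
  {"dx":-0.06,"dy":0.08,"dz":0,"spin":0,"grip":40},
  {"dx":-0.07,"dy":0.1,"dz":0,"spin":0,"grip":40},
  {"dx":-0.08,"dy":0.12,"dz":0,"spin":0,"grip":40},
  {"dx":-0.085,"dy":0.14,"dz":0,"spin":0,"grip":40},
  {"dx":-0.09,"dy":0.16,"dz":0,"spin":0,"grip":40},
  {"dx":-0.1,"dy":0.18,"dz":0,"spin":0,"grip":40},
  {"dx":-0.1,"dy":0.18,"dz":0,"spin":0,"grip":40},
  {"dx":-0.1,"dy":0.18,"dz":0,"spin":0,"grip":40},
], squeeze=15)

```text
time_s: 9.03
tcp_pos: [0.5693, -0.1873, 0.0543]
eef_rot: [-180.0, 0.0, -70.8]
contact_force: [-0.8, -3.5, -0.5]
gripper_width: 0.0421
```

```bash
python3 st.py
```

```text
t 9.0333 grasp local mm [-66.3  -2.2  73.1] F local [-3.   1.9 -0.5] w 0.042095930746608605
```

Emit:
servo_tool([
  {"dx":-0.02,"dy":0.02,"dz":0,"spin":0,"grip":40},
  {"dx":-0.04,"dy":0.04,"dz":0,"spin":0,"grip":40},
  {"dx":-0.05,"dy":0.06,"dz":0,"spin":0,"grip":40},
  {"dx":-0.05,"dy":0.08,"dz":0,"spin":0,"grip":40},
  {"dx":-0.06,"dy":0.1,"dz":0,"spin":0,"grip":40},
  {"dx":-0.065,"dy":0.115,"dz":0,"spin":0,"grip":40},
  {"dx":-0.07,"dy":0.13,"dz":0,"spin":0,"grip":40},
  {"dx":-0.07,"dy":0.13,"dz":0,"spin":0,"grip":40},
  {"dx":-0.07,"dy":0.13,"dz":0,"spin":0,"grip":40},
  {"dx":-0.07,"dy":0.13,"dz":0,"spin":0,"grip":40},
], squeeze=15)

```text
time_s: 9.87
tcp_pos: [0.5687, -0.186, 0.0543]
eef_rot: [-180.0, -0.0, -70.8]
contact_force: [0.0, -2.8, 0.3]
gripper_width: 0.0416
```

```bash
python3 st.py
```

```text
t 9.8667 grasp local mm [-64.9  -2.1  73.1] F local [-2.7  0.9  0.3] w 0.04160982895396352
```

Emit:
servo_tool([
  {"dx":-0.01,"dy":0.02,"dz":0,"spin":0,"grip":40},
  {"dx":-0.015,"dy":0.04,"dz":0,"spin":0,"grip":40},
  {"dx":-0.02,"dy":0.055,"dz":0,"spin":0,"grip":40},
  {"dx":-0.025,"dy":0.07,"dz":0,"spin":0,"grip":40},
  {"dx":-0.03,"dy":0.085,"dz":0,"spin":0,"grip":40},
  {"dx":-0.035,"dy":0.1,"dz":0,"spin":0,"grip":40},
  {"dx":-0.035,"dy":0.1,"dz":0,"spin":0,"grip":40},
  {"dx":-0.035,"dy":0.1,"dz":0,"spin":0,"grip":40},
  {"dx":-0.035,"dy":0.1,"dz":0,"spin":0,"grip":40},
  {"dx":-0.035,"dy":0.1,"dz":0,"spin":0,"grip":40},
], squeeze=15)

```text
time_s: 10.7
tcp_pos: [0.5684, -0.1853, 0.0543]
eef_rot: [-180.0, -0.0, -70.8]
contact_force: [1.2, -5.7, -1.9]
gripper_width: 0.0419
```

```bash
python3 st.py
```

```text
t 10.7 grasp local mm [-64.1  -2.   73.1] F local [-5.7  0.7 -1.9] w 0.04194053623568073
```

Emit:
servo_tool([
  {"dx":0,"dy":0.01,"dz":0,"spin":0,"grip":40},
  {"dx":-0.01,"dy":0.02,"dz":0,"spin":0,"grip":40},
  {"dx":-0.01,"dy":0.03,"dz":0,"spin":0,"grip":40},
  {"dx":-0.015,"dy":0.04,"dz":0,"spin":0,"grip":40},
  {"dx":-0.015,"dy":0.05,"dz":0,"spin":0,"grip":40},
  {"dx":-0.015,"dy":0.05,"dz":0,"spin":0,"grip":40},
  {"dx":-0.015,"dy":0.05,"dz":0,"spin":0,"grip":40},
  {"dx":-0.015,"dy":0.05,"dz":0,"spin":0,"grip":40},
  {"dx":-0.015,"dy":0.05,"dz":0,"spin":0,"grip":40},
  {"dx":-0.015,"dy":0.05,"dz":0,"spin":0,"grip":40},
], squeeze=15)

```text
time_s: 11.53
tcp_pos: [0.5684, -0.1852, 0.0544]
eef_rot: [-180.0, -0.0, -70.8]
contact_force: [1.0, -6.3, -2.0]
gripper_width: 0.0419
```

```bash
python3 st.py
```

```text
t 11.5333 grasp local mm [-63.9  -2.   73.2] F local [-6.2  1.1 -2. ] w 0.04189435978367725
```

Emit:
servo_tool([
  {"dx":0,"dy":0.02,"dz":0,"spin":0,"grip":40},
  {"dx":-0.01,"dy":0.04,"dz":0,"spin":0,"grip":40},
  {"dx":-0.02,"dy":0.06,"dz":0,"spin":0,"grip":40},
  {"dx":-0.03,"dy":0.08,"dz":0,"spin":0,"grip":40},
  {"dx":-0.03,"dy":0.08,"dz":0,"spin":0,"grip":40},
  {"dx":-0.03,"dy":0.08,"dz":0,"spin":0,"grip":40},
  {"dx":-0.03,"dy":0.08,"dz":0,"spin":0,"grip":40},
  {"dx":-0.03,"dy":0.08,"dz":0,"spin":0,"grip":40},
  {"dx":-0.03,"dy":0.08,"dz":0,"spin":0,"grip":40},
  {"dx":-0.03,"dy":0.08,"dz":0,"spin":0,"grip":40},
], squeeze=15)

```text
time_s: 12.37
tcp_pos: [0.5683, -0.1848, 0.0544]
eef_rot: [-180.0, -0.1, -70.8]
contact_force: [3.9, -9.8, -3.0]
gripper_width: 0.042
```

```bash
python3 st.py; python3 - <<'E'
from h import *
c=r.get_calibration("wrist");a=r.capture("wrist");b=r.capture("scene");np.savez("w6.npz",K=c["K"],extrinsics=c["extrinsics"])
A=cv2.resize(a[190:350,170:390],(660,480)) 
B=cv2.resize(b[165:260,160:290],(780,570),interpolation=3)
cv2.imwrite("pics/w6.png",A);cv2.imwrite("pics/s6.png",B)
E
```

```text
t 12.3667 grasp local mm [-63.6  -2.1  73.2] F local [-10.6  -0.5  -3. ] w 0.0419819905034647
```

View pics/w6.png

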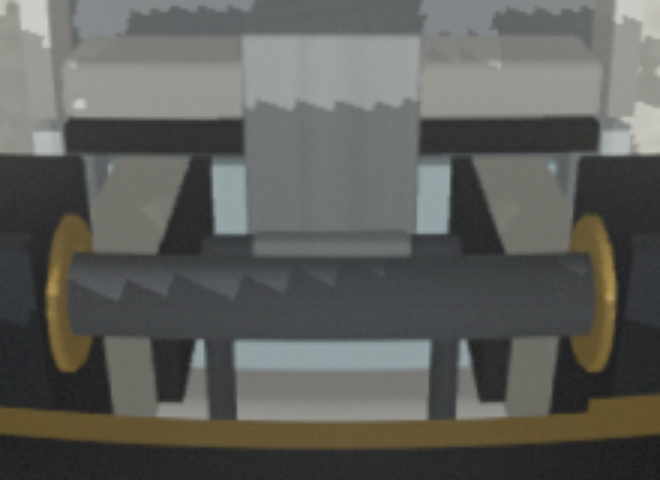

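The bar is tucked under the lip: the lip covers its middle at y≈245 and its ends show on both sides. The pull is about 10.6 N at the tool, of which 2.7 N was lever drag, so roughly 8 N on the keeper. Now release and rise.

Emit:
servo_tool([
  {"dx":0,"dy":0,"dz":0,"spin":0,"grip":60},
  {"dx":0,"dy":0,"dz":0,"spin":0,"grip":70},
  {"dx":0,"dy":0,"dz":0,"spin":0,"grip":80},
  {"dx":0,"dy":0,"dz":0,"spin":0,"grip":80},
  {"dx":0,"dy":0,"dz":1,"spin":0,"grip":80},
  {"dx":0,"dy":0,"dz":3,"spin":0,"grip":80},
  {"dx":0,"dy":0,"dz":5.5,"spin":0,"grip":80},
  {"dx":0,"dy":0,"dz":8.5,"spin":0,"grip":80},
  {"dx":0,"dy":0,"dz":11,"spin":0,"grip":40},
  {"dx":0,"dy":0,"dz":12,"spin":0,"grip":0},
], squeeze=15)

```text
time_s: 13.3
tcp_pos: [0.5695, -0.1839, 0.1793]
eef_rot: [-179.7, -0.2, -70.8]
contact_force: [0.3, 0.5, 0.2]
gripper_width: 0.0617
```

```bash
cat > way.py <<'E'
from fit3 import *
import sys
s=r.get_state();t=s["tcp_pos"];print("t",s["time_s"],t,s["contact_force"],s["gripper_width"])
rho=.060
for L in map(float,sys.argv[1:]):
    n=np.array([-np.sin(L),0,-np.cos(L)])
    C=H+rho*d(L)+.002*n-[.0095,0,0]
    print(L,np.round(C*1e3,1),np.round((world(C,p)-t)*100,2))
E
python3 way.py 1.75 1.9 2.0 2.1 2.2 2.3 2.4
python3 - <<'E'
from h import *
b=r.capture("scene");cv2.imwrite("pics/s7.png",cv2.resize(b[165:260,160:290],(780,570),interpolation=3))
E
```

```text
t 13.3 [ 0.56947993 -0.18392112  0.17929605] [0.31904474 0.51425316 0.22374633] 0.061700475028732306
1.75 [ 19.2   0.  130.9] [-3.05  7.66 -4.84]
1.9 [ 28.    0.  128.9] [-3.34  8.49 -5.04]
2.0 [ 33.7   0.  126.9] [-3.52  9.02 -5.24]
2.1 [ 39.1   0.  124.3] [-3.7   9.53 -5.5 ]
2.2 [ 44.2   0.  121.2] [-3.87 10.02 -5.81]
2.3 [ 49.    0.  117.6] [-4.03 10.47 -6.17]
2.4 [ 53.4   0.  113.5] [-4.17 10.89 -6.58]
```

View pics/s7.png

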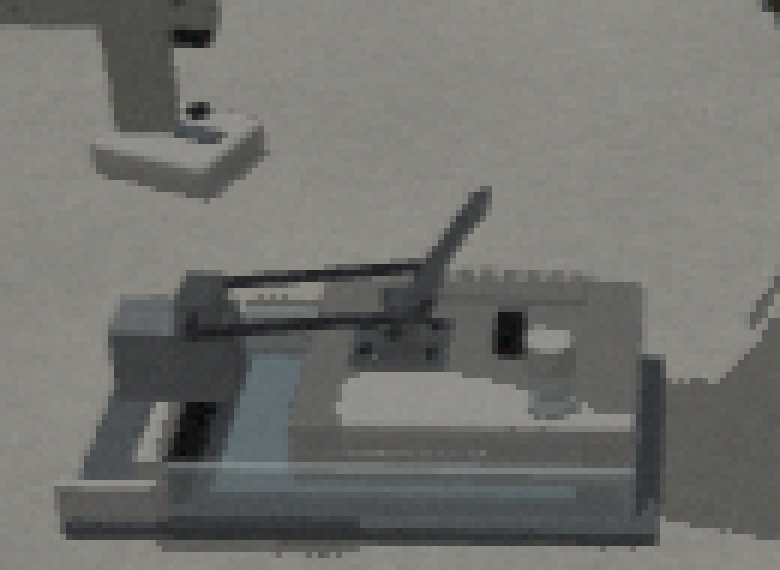

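Emit:
servo_tool([
  {"dx":-0.4,"dy":1.1,"dz":0,"spin":0,"grip":0},
  {"dx":-0.9,"dy":2.4,"dz":0,"spin":0,"grip":0},
  {"dx":-1.5,"dy":3.9,"dz":0,"spin":0,"grip":0},
  {"dx":-2.1,"dy":5.4,"dz":0,"spin":0,"grip":0},
  {"dx":-2.7,"dy":6.8,"dz":-0.5,"spin":0,"grip":0},
  {"dx":-3.0,"dy":7.7,"dz":-1.5,"spin":0,"grip":0},
  {"dx":-3.2,"dy":8.1,"dz":-2.7,"spin":0,"grip":0},
  {"dx":-3.2,"dy":8.1,"dz":-3.9,"spin":0,"grip":0},
  {"dx":-3.2,"dy":8.1,"dz":-4.4,"spin":0,"grip":0},
  {"dx":-3.2,"dy":8.1,"dz":-4.4,"spin":0,"grip":0},
], squeeze=15)

```text
time_s: 14.18
tcp_pos: [0.5341, -0.1023, 0.1281]
eef_rot: [179.8, 0.1, -70.8]
contact_force: [0.2, -0.3, 0.6]
gripper_width: 0.0009
```

```bash
python3 way.py 1.9 2.0 2.1 2.15 2.2 2.3 2.4 2.5 2.6 2.7 2.8 2.9 3.0 3.1 3.14
```

```text
t 14.1833 [ 0.53414988 -0.10233652  0.12812101] [ 0.18466457 -0.34642296  0.64433482] 0.000915333199372796
1.9 [ 28.    0.  128.9] [0.2  0.33 0.08]
2.0 [ 33.7   0.  126.9] [ 0.01  0.86 -0.12]
2.1 [ 39.1   0.  124.3] [-0.17  1.38 -0.38]
2.15 [ 41.7   0.  122.8] [-0.25  1.62 -0.53]
2.2 [ 44.2   0.  121.2] [-0.34  1.86 -0.69]
2.3 [ 49.    0.  117.6] [-0.49  2.31 -1.05]
2.4 [ 53.4   0.  113.5] [-0.64  2.73 -1.46]
2.5 [ 57.4   0.  109. ] [-0.77  3.1  -1.91]
2.6 [ 60.9   0.  104.1] [-0.89  3.44 -2.4 ]
2.7 [63.9  0.  99. ] [-0.98  3.72 -2.92]
2.8 [66.4  0.  93.5] [-1.07  3.95 -3.46]
2.9 [68.3  0.  87.8] [-1.13  4.13 -4.03]
3.0 [69.6  0.  81.9] [-1.17  4.26 -4.62]
3.1 [70.4  0.  76. ] [-1.2   4.33 -5.21]
3.14 [70.5  0.  73.6] [-1.2   4.34 -5.45]
```

Emit:
servo_tool([
  {"dx":0.15,"dy":0.33,"dz":0.08,"spin":0,"grip":0},
  {"dx":0.08,"dy":0.6,"dz":-0.02,"spin":0,"grip":0},
  {"dx":0.01,"dy":0.86,"dz":-0.12,"spin":0,"grip":0},
  {"dx":-0.08,"dy":1.12,"dz":-0.25,"spin":0,"grip":0},
  {"dx":-0.17,"dy":1.38,"dz":-0.38,"spin":0,"grip":0},
  {"dx":-0.25,"dy":1.62,"dz":-0.53,"spin":0,"grip":0},
  {"dx":-0.34,"dy":1.86,"dz":-0.69,"spin":0,"grip":0},
  {"dx":-0.41,"dy":2.08,"dz":-0.87,"spin":0,"grip":0},
  {"dx":-0.49,"dy":2.31,"dz":-1.05,"spin":0,"grip":0},
  {"dx":-0.49,"dy":2.31,"dz":-1.05,"spin":0,"grip":0},
], squeeze=15)

```text
time_s: 15.02
tcp_pos: [0.5308, -0.0794, 0.1197]
eef_rot: [-180.0, -0.0, -70.8]
contact_force: [-0.3, -1.5, 2.5]
gripper_width: 0.0006
```

```bash
python3 st.py;python3 way.py 2.3 2.4 2.5 2.6 2.7 2.8 2.9 3.0 3.1 3.14
```

```text
t 15.0167 grasp local mm [ 48.3  -1.4 138.5] F local [-1.3  0.8  2.5] w 0.0006339838434866038
t 15.0167 [ 0.53075882 -0.07943468  0.11969478] [-0.32816076 -1.54374199  2.5370426 ] 0.0006339838434866038
2.3 [ 49.    0.  117.6] [-0.15  0.02 -0.21]
2.4 [ 53.4   0.  113.5] [-0.3   0.44 -0.62]
2.5 [ 57.4   0.  109. ] [-0.43  0.81 -1.07]
2.6 [ 60.9   0.  104.1] [-0.55  1.15 -1.56]
2.7 [63.9  0.  99. ] [-0.65  1.43 -2.07]
2.8 [66.4  0.  93.5] [-0.73  1.66 -2.62]
2.9 [68.3  0.  87.8] [-0.79  1.84 -3.19]
3.0 [69.6  0.  81.9] [-0.83  1.97 -3.77]
3.1 [70.4  0.  76. ] [-0.86  2.04 -4.37]
3.14 [70.5  0.  73.6] [-0.86  2.05 -4.61]
```

Emit:
servo_tool([
  {"dx":-0.04,"dy":0.2,"dz":-0.2,"spin":0,"grip":0},
  {"dx":-0.1,"dy":0.35,"dz":-0.4,"spin":0,"grip":0},
  {"dx":-0.17,"dy":0.5,"dz":-0.6,"spin":0,"grip":0},
  {"dx":-0.24,"dy":0.66,"dz":-0.83,"spin":0,"grip":0},
  {"dx":-0.3,"dy":0.81,"dz":-1.07,"spin":0,"grip":0},
  {"dx":-0.36,"dy":0.98,"dz":-1.32,"spin":0,"grip":0},
  {"dx":-0.42,"dy":1.15,"dz":-1.56,"spin":0,"grip":0},
  {"dx":-0.47,"dy":1.29,"dz":-1.82,"spin":0,"grip":0},
  {"dx":-0.52,"dy":1.43,"dz":-2.07,"spin":0,"grip":0},
  {"dx":-0.52,"dy":1.43,"dz":-2.07,"spin":0,"grip":0},
], squeeze=15)

```text
time_s: 15.85
tcp_pos: [0.5257, -0.0646, 0.0987]
eef_rot: [-180.0, 0.0, -70.8]
contact_force: [-0.8, 2.5, 3.2]
gripper_width: 0.0008
```

```bash
python3 st.py;python3 way.py 2.7 2.8 2.9 3.0 3.1 3.14
```

```text
t 15.85 grasp local mm [ 64.   -1.5 117.5] F local [ 2.7 -0.1  3.2] w 0.0007694410854577212
t 15.85 [ 0.52566982 -0.06459824  0.0986984 ] [-0.79676426  2.54088296  3.2155151 ] 0.0007694410854577212
2.7 [63.9  0.  99. ] [-0.14 -0.05  0.03]
2.8 [66.4  0.  93.5] [-0.22  0.18 -0.52]
2.9 [68.3  0.  87.8] [-0.28  0.36 -1.09]
3.0 [69.6  0.  81.9] [-0.33  0.49 -1.68]
3.1 [70.4  0.  76. ] [-0.35  0.56 -2.27]
3.14 [70.5  0.  73.6] [-0.35  0.57 -2.51]
```

Emit:
servo_tool([
  {"dx":-0.02,"dy":0.06,"dz":-0.25,"spin":0,"grip":0},
  {"dx":-0.06,"dy":0.15,"dz":-0.5,"spin":0,"grip":0},
  {"dx":-0.09,"dy":0.24,"dz":-0.75,"spin":0,"grip":0},
  {"dx":-0.12,"dy":0.32,"dz":-1.0,"spin":0,"grip":0},
  {"dx":-0.15,"dy":0.39,"dz":-1.25,"spin":0,"grip":0},
  {"dx":-0.17,"dy":0.44,"dz":-1.5,"spin":0,"grip":0},
  {"dx":-0.19,"dy":0.49,"dz":-1.7,"spin":0,"grip":0},
  {"dx":-0.2,"dy":0.53,"dz":-1.9,"spin":0,"grip":0},
  {"dx":-0.21,"dy":0.55,"dz":-2.1,"spin":0,"grip":0},
  {"dx":-0.21,"dy":0.55,"dz":-2.1,"spin":0,"grip":0},
], squeeze=15)

```text
time_s: 16.68
tcp_pos: [0.5231, -0.0599, 0.0775]
eef_rot: [180.0, 0.0, -70.8]
contact_force: [-0.5, -0.2, -1.0]
gripper_width: 0.0003
```

```bash
python3 st.py
```

```text
t 16.6833 grasp local mm [69.2 -0.6 96.3] F local [ 0.   0.5 -1. ] w 0.00033701138345580255
```

Emit:
servo_tool([
  {"dx":0,"dy":0,"dz":-0.06,"spin":0,"grip":0},
  {"dx":0,"dy":0,"dz":-0.12,"spin":0,"grip":0},
  {"dx":0,"dy":0,"dz":-0.18,"spin":0,"grip":0},
  {"dx":0,"dy":0,"dz":-0.24,"spin":0,"grip":0},
  {"dx":0,"dy":0,"dz":-0.3,"spin":0,"grip":0},
  {"dx":0,"dy":0,"dz":-0.34,"spin":0,"grip":0},
  {"dx":0,"dy":0,"dz":-0.38,"spin":0,"grip":0},
  {"dx":0,"dy":0,"dz":-0.4,"spin":0,"grip":0},
  {"dx":0,"dy":0,"dz":-0.4,"spin":0,"grip":0},
  {"dx":0,"dy":0,"dz":-0.4,"spin":0,"grip":0},
], squeeze=15)

```text
time_s: 17.52
tcp_pos: [0.5235, -0.0598, 0.0741]
eef_rot: [-180.0, 0.0, -70.8]
contact_force: [-1.1, 0.4, -0.4]
gripper_width: 0.0009
```

Emit:
servo_tool([
  {"dx":0,"dy":0,"dz":-0.02,"spin":0,"grip":0},
  {"dx":0,"dy":0,"dz":-0.03,"spin":0,"grip":0},
  {"dx":0,"dy":0,"dz":-0.04,"spin":0,"grip":0},
  {"dx":0,"dy":0,"dz":-0.05,"spin":0,"grip":0},
  {"dx":0,"dy":0,"dz":-0.06,"spin":0,"grip":0},
  {"dx":0,"dy":0,"dz":-0.07,"spin":0,"grip":0},
  {"dx":0,"dy":0,"dz":-0.08,"spin":0,"grip":0},
  {"dx":0,"dy":0,"dz":-0.08,"spin":0,"grip":0},
  {"dx":0,"dy":0,"dz":-0.08,"spin":0,"grip":0},
  {"dx":0,"dy":0,"dz":-0.08,"spin":0,"grip":0},
], squeeze=15)

```text
time_s: 18.35
tcp_pos: [0.5236, -0.0598, 0.0738]
eef_rot: [-180.0, -0.0, -70.8]
contact_force: [-1.9, 0.2, 6.6]
gripper_width: 0.0005
```

Emit:
servo_tool([
  {"dx":0,"dy":0,"dz":-0.01,"spin":0,"grip":0},
  {"dx":0,"dy":0,"dz":-0.02,"spin":0,"grip":0},
  {"dx":0,"dy":0,"dz":-0.03,"spin":0,"grip":0},
  {"dx":0,"dy":0,"dz":-0.035,"spin":0,"grip":0},
  {"dx":0,"dy":0,"dz":-0.035,"spin":0,"grip":0},
  {"dx":0,"dy":0,"dz":-0.035,"spin":0,"grip":0},
  {"dx":0,"dy":0,"dz":-0.035,"spin":0,"grip":0},
  {"dx":0,"dy":0,"dz":-0.035,"spin":0,"grip":0},
  {"dx":0,"dy":0,"dz":-0.035,"spin":0,"grip":0},
  {"dx":0,"dy":0,"dz":-0.035,"spin":0,"grip":0},
], squeeze=15)

```text
time_s: 19.18
tcp_pos: [0.5236, -0.0599, 0.0737]
eef_rot: [-180.0, -0.0, -70.8]
contact_force: [-3.4, 1.8, 10.1]
gripper_width: 0.0001
```

Pressed with 10.1 N. Now lift off and look.

Emit:
servo_tool([
  {"dx":0,"dy":0,"dz":0.3,"spin":0,"grip":0},
  {"dx":0,"dy":0,"dz":1,"spin":0,"grip":0},
  {"dx":0,"dy":0,"dz":3,"spin":0,"grip":0},
  {"dx":0,"dy":0,"dz":5.5,"spin":0,"grip":0},
  {"dx":0,"dy":0,"dz":8.5,"spin":0,"grip":0},
  {"dx":0,"dy":0,"dz":12,"spin":0,"grip":0},
  {"dx":0,"dy":0,"dz":15,"spin":0,"grip":0},
  {"dx":0,"dy":1,"dz":17,"spin":0,"grip":0},
  {"dx":0,"dy":2,"dz":18,"spin":0,"grip":0},
  {"dx":0,"dy":2,"dz":18,"spin":0,"grip":0},
], squeeze=15)

```text
time_s: 20.02
tcp_pos: [0.5247, -0.0386, 0.2556]
eef_rot: [-179.7, -0.0, -70.8]
contact_force: [1.0, 0.4, 0.4]
gripper_width: 0.0005
```

```bash
python3 - <<'E'
from h import *
print(r.get_state()["contact_force"])
a=r.capture("wrist");b=r.capture("scene")
A=cv2.resize(a[90:290,200:350],(400,533));B=cv2.resize(b[175:260,165:285],(400,283),interpolation=3)
B=cv2.copyMakeBorder(B,0,250,0,0,cv2.BORDER_CONSTANT)
cv2.imwrite("pics/f.png",np.hstack([A,B]))
E
```

```text
[0.95364217 0.3839995  0.40753018]
```

View pics/f.png

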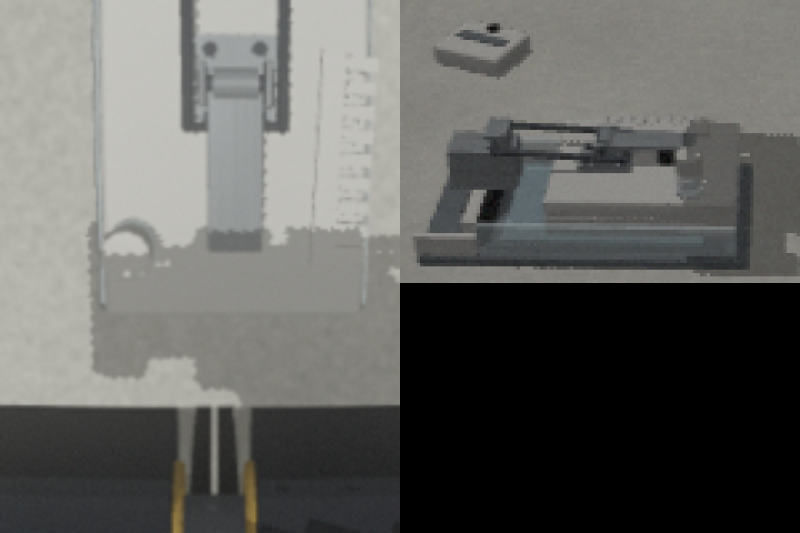

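The lever lies flat to +x on its rest (strip at (235,160) in the left panel). The bail runs level to the keeper, still hooked, and the vial and comb are in place. Handing in.

```bash
python3 -c "
from plant import r
print(r.close_job())"
```

```text
the job is handed in; nothing more can be done
None
```

The gate is clamped: the bail is hooked under the keeper's lip, the lever is over centre and down on its rest, and the job was handed in at about 20 s of the 64 s allowed.

- **Hooking:** I pinched the bail beside its bar, led it down onto the ledge and slid it under the lip to the post. The tool read 10.6 N in the final pull. About 2.7 N of that had been lever drag before contact, so I put the keeper pull at roughly 8 N. That split is an estimate, not a measurement.
- **Closing:** I swung the lever over with closed fingertips. Past centre it pulled itself to the stop, and I pressed it down at 10.1 N. Then I lifted clear, and the tool force fell to about 1 N, its usual reading with nothing touched.
- **Last checks:** The final wrist and scene pictures show the lever flat on its rest, the bail level at the keeper, and the vial and comb undisturbed.
- **Not checked:** The gate's travel has no direct reading, so how tightly it is drawn is inferred from the lever staying over centre. Forces were read only at the end of each move, so brief peaks in between were not seen.
- **Disagreements:** The fingers met the bail about 2 mm off-centre from my pose estimate, giving a side load of up to about 6 N while I carried it. It was about 1 N once the bar was at the post.

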